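Load the chuck jaws on the gauging carriage and slide it home

TASK

Lay the red chuck jaw in the red lane and the blue chuck jaw in the blue lane of the gauging carriage, upright and flat on the lane floor, setting them down rather than dropping them in. Only when both lie in place, push the loaded carriage along its slide, away from you and under the dial gauges, until it clicks fully home past the spring detent, and let go. Leave the yellow jaw, the oil bottle, the steel hub and the spray can where they stand.

Things in the scene. Friction and masses are not known exactly. Their poses are not given: they have to be found in the camera images.
- fixture: gauging fixture, fixed, left or right on the table, at some yaw: dark steel base plate 12 mm thick, from x = -130 to +190 mm, y = -85 to +85 mm. Origin on the table top; x is the way the carriage slides home (away from the robot), z up. An orange detent housing, 44 mm high, stands at x = 110 mm, y = 104 to 130 mm
- carriage (a joint): slide of the aluminium carriage (deck 132 x 136 mm) along the fixture's x: 0 = rearmost, near the robot, 0.130 m = fully home at its end stop; starts at 0.010 to 0.045. It runs with 2 N; from 0.109 m a spring roller on its side resists with up to 8 N, past 0.121 m it snaps behind a brass bump and holds the carriage at 0.130
- red_lane (a point): centre of the floor of the red lane, an open tray on the carriage: inside 102 mm (x) by 40 mm (y), walls 18 mm high, floor 30 mm above the table. Axes as the fixture's. At fixture x = -40 mm + slide value, y = +42 mm; moves with the carriage
- blue_lane (a point): centre of the floor of the blue lane, same as the red one but at fixture y = -42 mm. A solid 44 mm wide rib, as high as the walls, parts the two lanes.
- push_plate (a point): middle of the rear face (towards the robot) of the black upright push plate at the carriage's rear edge: 10 mm thick (x), 60 mm wide (y), from 30 to 96 mm above the table. This point is 80 mm above the table, at fixture x = -112 mm + slide value, y = 0; axes as the fixture's; free space behind it
- bridge (a point): middle of the top of the grey bridge over the far end of the fixture, 190 mm above the table, at fixture x = 170 mm: 24 mm thick (x), 196 mm wide (y), on two posts. Two dial gauges reach back from it to fixture x = 106 mm; their tips are 93 mm above the table, clear of loaded jaws
- jaw_red: chuck jaw, loose, 0.35 kg: aluminium block 92 (x) x 30 (y) mm, 30 mm high, with a red step on top, 22 mm high (52 mm in all), 30 mm wide, from x = -46 to +10 mm. Origin: centre of the underside, z up; centre of mass at x = -6 mm. Starts on the black mat (4 mm thick) at any yaw. Goes in the red lane, either way round.
- jaw_blue: chuck jaw, loose, 0.35 kg: aluminium block 92 (x) x 30 (y) mm, 30 mm high, with a blue step on top, 22 mm high (52 mm in all), 30 mm wide, from x = -46 to +10 mm. Origin: centre of the underside, z up; centre of mass at x = -6 mm. Starts on the black mat (4 mm thick) at any yaw. Goes in the blue lane, either way round.
- jaw_yellow: chuck jaw, loose, 0.35 kg: aluminium block 92 (x) x 30 (y) mm, 30 mm high, with a yellow step on top, 22 mm high (52 mm in all), 30 mm wide, from x = -46 to +10 mm. Origin: centre of the underside, z up; centre of mass at x = -6 mm. Starts on the black mat (4 mm thick) at any yaw. Belongs to another chuck: leave it.
- oil_bottle: white oil bottle with a red cap, standing on the mat, 52 mm across, 140 mm high, loose; origin: centre of its underside. Leave it.
- hub: steel flanged hub standing on the mat, flange 60 mm across, neck 38 mm, 55 mm high, loose; origin: centre of its underside. Leave it.
- spray_can: green spray can standing on the table between mat and fixture, 54 mm across, 160 mm high, loose; origin: centre of its underside. Leave it.
Not all that is in view belongs to the job. What is shaped like the jaw_red but green or purple is not meant.

How it is judged:
By the outcome, as a careful person would: the job done as asked, in the order asked, and still so for the second after the job is handed in, with the robot touching nothing.
It also fails if it takes over 72 s, if anything falls off the work surface, if the arm or the gripper's body presses on something with over 40 N, if the wrist force passes 120 N, or if a joint passes its speed limit or range.

ROBOT

A 7-joint arm with a two-finger parallel gripper is mounted at the origin on the work surface. World frame = base frame: x ahead of the robot, y to its left, z up, the work surface at z = 0. Lengths are in m, angles in rad, forces in N, time in s.
With the tool pointing down it reaches from about 0.425 to 0.925 m from the base axis. Payload 6.8 kg.
Tool frame: the origin (TCP) lies midway between the tips of the shut fingers; the grasp point (between the pads) lies 19 mm behind it (r.grip_depth is the distance from the TCP to the grasp point, in m); z points along the fingers, y is the line along which they close (so a half turn about z gives the same grasp; the last joint's range is limited). The gripper opens to 85 mm and grips with 20 to 120 N. Pads are 22 mm wide; open, the fingers measure 114 mm over their backs; the gripper's body (76 mm by 85 mm) begins 54 mm behind the grasp point. The pads swing forward as they close: fully open they stand 13 mm farther back than shut.
Start: joints at [1.148, 0.477, 0.022, 1.555, -0.011, 1.109, -0.083], TCP at [0.209, -0.642, 0.231] pointing down, gripper open.
Joint ranges: [-2.96, 2.96], [-0.34, 2.1], [-1.41, 1.46], [0.24, 2.44], [-1.37, 4.51], [0.17, 1.92], [-2.96, 2.96]. Speed limits (rad/s): [2.39, 2.39, 3.14, 3.14, 3.14, 3.14, 3.14].

INTERFACE

Orientations are given as a rotation vector (axis times angle).
In Python, from bench import telemetry, grab_frame, calibration, order, silhouettes, r gives the robot as it stands.
- The arm moves only by the tool apply_moves, never from a script. Its argument "moves" is a list of rows, each a list of 7 numbers: the turn, a rotation vector about the tool's x, y, z scaled (see below), then the shift along the tool's x, y, z scaled (see below), then the opening, from -1 (shut) to 1 (fully open). A call has exactly 8 rows; each row shifts and turns the commanded pose from where the row before left it, along the tool's axes as they then stand; what a row does not reach is not made up. The controller multiplies each number of a shift by 1000 mm and each number of a turn by 6 degrees. A row lasts 1/12 s, in which the tool goes at most 41.7 mm and 7.16 degrees, less where a joint would pass 70% of its speed; a pose out of reach is approached as far as the arm can. A call with a number of a shift or a turn outside -1 to 1 is refused whole. A call with a gripper value outside its range is refused whole. The fingers move at their own pace and stop on an object; "grip_force" is the grip in N (left out, the last holds). Time passes only in rows, so rows that do not move let the fingers close, or fill a call up. It gives the time, the measured TCP pose, the force, the opening and the grip force at its end, in the units of the state.
- telemetry.get_obs(): the state, without advancing time (a new reading comes with each control period).
- grab_frame(name): name is "scene" or "top" or "wrist"; returns the picture (400x640x3 uint8, blue, green, red); there is no depth.
- calibration(name): a dict with "fx", "fy", "cx", "cy" (pixels), "k1" (the pictures are not rectified: a ray, as slopes to the right and down, at radius r is drawn at 1 + k1 r^2 times it, then the intrinsics apply), "world_from_camera" (4x4, takes a point from camera to world coordinates); the wrist camera has in their place "mount" (4x4, takes a point from camera to tool coordinates, whose origin is the TCP and whose axes are the flange's). Camera axes: x right, y down, z forward; pixel columns grow to the right and rows downward; lengths in m; the calibration is good to about 2 mm. A picture is of the moment at which its call begins: read the wrist's pose just before it. calibration takes no time and is no camera call.
- order.hand_in(): hands the job in; it is judged then, once.
Trained networks look in the newest picture that a camera, given by its name, has taken for a name from the list of things; names that differ only in an ending like _2 or _b are one class to them, and where a whole thing is asked for, a point or a joint stands for the part that bears it (a point fixed in the world has none). Each returns a list of dicts, best first, with "p" (0 to 1); they miss things now and then, are a little off and sometimes report something else, mostly with a low value. They report only what shows in the picture. A call takes as long as a camera call. They do not tell look-alikes from the thing itself.
- silhouettes(thing, camera): "mask" (400x640 bool, what is visible of it) and "extent" ([centre column, centre row, width, height] in pixels, round what is visible of it).
The state is a dict: "clock": time; "joints": joint angles; "qvel": joint speeds; "tau": joint torques, N m; "tcp_pos": TCP position; "orientation": TCP orientation; "contact_force": force on the tool from outside, world axes, zero at the start; "moment": the same for the moment, N m; "grip_width": finger opening in m; "gripper_force": force on a finger pad.
Only numpy, scipy, OpenCV 4.12 (cv2) and the standard library are available. Lean on these libraries where they do the work, as an engineer would, in place of code of your own. Each camera call takes 0.05 s, during which the arm holds its last target. There are 200 camera calls.

## Working session

There is one attempt and no reset: what is moved stays moved. The work goes in short steps, Python scripts to look and compute and a tool call to move; the robot and the scene stay as the last step left them, time stands still between calls to the robot, and variables do not carry over. Pictures are saved under pics/ and viewed, at most 10 in all, crops included, and the job is handed in when it is done.

Besides the shell and the picture viewer there is one more tool, called as name(argument=value, ...) on one line, values as JSON. apply_moves: Moves the arm, as the interface text tells. Its arguments: {"type":"object","properties":{"moves":{"type":"array"},"grip_force":{"type":"number"}},"required":["moves"]}

```bash
mkdir -p pics; ls; python3 - <<'E'
from bench import telemetry, grab_frame, calibration, silhouettes, r
import cv2, numpy as np
print(telemetry.get_obs())
s=grab_frame("scene"); t=grab_frame("top")
cv2.imwrite("pics/a.png",np.vstack([s,t])[:, :]) 
cv2.imwrite("pics/a.png",cv2.resize(np.vstack([s,t]),(480,600)))
cv2.imwrite("pics/top.png",t);cv2.imwrite("pics/scene.png",s)
for n in("scene","top"): print(n,calibration(n))
for n in("jaw_red","jaw_blue","fixture","carriage","push_plate","spray_can","oil_bottle","hub"):
  print(n,[(d["p"],d["extent"]) for d in silhouettes(n,"top")])
E
```

```text
pics
{'clock': 0.0, 'joints': array([ 1.14788047,  0.47781306,  0.0223065 ,  1.5564638 , -0.01149722,
        1.10926853, -0.08311209]), 'qvel': array([-1.11953009e-03, -2.69827673e-04,  1.41297662e-04,  2.63945880e-03,
       -1.07387001e-03, -1.47880322e-03, -1.86304331e-05]), 'tau': array([-4.97675937e-04, -5.96438026e+01,  1.60768960e+00, -2.81189364e+01,
        1.24645833e-02,  9.53784096e-03,  1.07227901e-06]), 'tcp_pos': array([ 0.20882968, -0.6412626 ,  0.23031116]), 'orientation': array([-3.10098594e+00, -4.92255362e-01,  6.39512527e-04]), 'contact_force': array([ 0.20893918,  1.16244081, -0.29559852]), 'moment': array([-0.00484998,  0.02200543, -0.01362667]), 'gripper_force': 0.0, 'grip_width': 0.08532805558087511}
scene {'fx': 425.6539124998934, 'fy': 425.6539124998934, 'cx': 322.28581098284275, 'cy': 209.52024663647862, 'k1': 0.021834769165259317, 'world_from_camera': array([[ 0.76238263,  0.47919133, -0.43491194,  1.08730646],
       [ 0.64701274, -0.57704001,  0.49839676, -0.6185481 ],
       [-0.01213418, -0.6613626 , -0.74996818,  0.9562544 ],
       [ 0.        ,  0
[... 397 characters left out ...]
   ,  0.        ,  0.        ,  1.        ]])}
jaw_red [(0.71, [292.5, 199.8, 26.6, 19.8]), (0.71, [349.1, 186.3, 15.0, 23.7]), (0.58, [371.4, 145.3, 22.8, 30.3]), (0.57, [327.6, 148.8, 29.6, 21.1]), (0.54, [377.8, 205.2, 19.9, 27.7]), (0.19, [217.1, 209.3, 74.9, 113.1])]
jaw_blue [(0.5, [356.9, 232.4, 32.0, 18.7]), (0.18, [382.1, 204.9, 24.9, 28.6])]
fixture [(0.77, [217.4, 209.8, 78.4, 113.9]), (0.51, [303.5, 254.6, 19.2, 20.8])]
carriage [(0.6, [225.3, 224.2, 47.3, 40.8])]
push_plate [(0.65, [223.9, 226.3, 45.9, 46.3])]
spray_can [(0.52, [305.5, 256.8, 22.7, 19.9]), (0.43, [356.6, 232.9, 30.6, 18.7])]
oil_bottle [(0.77, [348.6, 185.0, 14.7, 18.4])]
hub [(0.52, [409.1, 200.3, 15.5, 20.7])]
```

View pics/top.png

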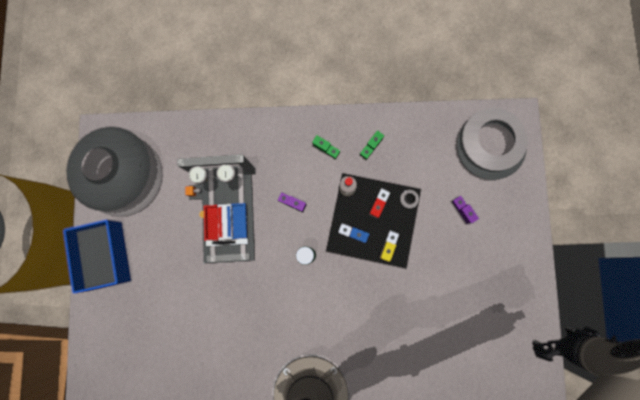

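View pics/scene.png

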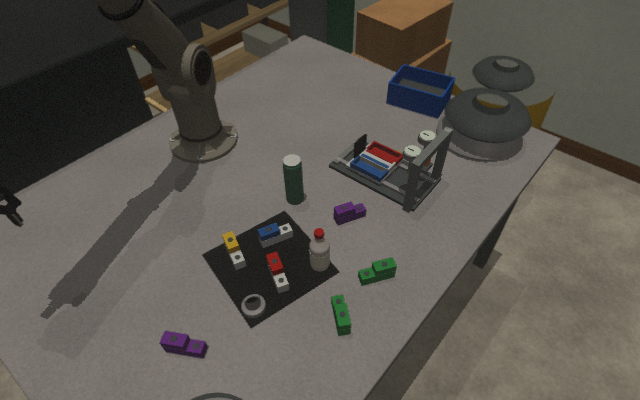

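The top view shows the mat at about (375,220), with red jaw (380,203), blue jaw (354,233), yellow jaw (389,247), bottle (348,184) and hub (409,199). The fixture is at about (228,210) with the carriage at (225,224), and the can is at (305,256). The scene view agrees, and it also shows green and purple look-alikes off the mat.

```bash
cat > h.py <<'E'
import cv2, numpy as np
from scipy.optimize import minimize
from scipy.spatial.transform import Rotation as Ro
from bench import telemetry, grab_frame, calibration, silhouettes, r
def snap(n):
    "picture, K, dist, world_from_camera"
    c=calibration(n); o=telemetry.get_obs(); im=grab_frame(n)
    if n=="wrist":
        T=np.eye(4); T[:3,:3]=Ro.from_rotvec(o["orientation"]).as_matrix(); T[:3,3]=o["tcp_pos"]; T=T@c["mount"]
    else: T=c["world_from_camera"]
    K=np.array([[c["fx"],0,c["cx"]],[0,c["fy"],c["cy"]],[0,0,1]])
    return im,(K,np.array([c["k1"],0,0,0.]),T)
def proj(P,cam):
    K,d,T=cam; W=np.linalg.inv(T)
    return cv2.projectPoints(np.float64(P).reshape(-1,1,3),cv2.Rodrigues(W[:3,:3])[0],W[:3,3],K,d)[0][:,0]
def ground(uv,cam,z):
    K,d,T=cam
    n=cv2.undistortPoints(np.float64(uv).reshape(-1,1,2),K,d)[:,0]
    v=np.c_[n,np.ones(len(n))]@T[:3,:3].T
    return T[:3,3]+v*((z-T[2,3])/v[:,2])[:,None]
def place(P,x,y,a):
    c,s=np.cos(a),np.sin(a); P=np.asarray(P,float)
    return np.c_[x+c*P[:,0]-s*P[:,1],y+s*P[:,0]+c*P[:,1],P[:,2]]
def box(x0,x1,y0,y1,z0,z1): return np.array([[x,y,z] for x in(x0,x1) for y in(y0,y1) for z in(z0,z1)])
def hue(im,name):
    h,s,v=cv2.split(cv2.cvtColor(im,cv2.COLOR_BGR2HSV))
    b=dict(red=(h<8)|(h>172),blue=(h>100)&(h<125),yellow=(h>18)&(h<35))[name]
    return b&(s>110)&(v>50)
def blob(m,near=None,tol=1e9):
    n,l,st,c=cv2.connectedComponentsWithStats(m.astype(np.uint8))
    return [(st[i,4],c[i],l==i) for i in sorted(range(1,n),key=lambda i:-st[i,4])]
def cover(P,cam,S=8):
    "soft silhouette of the hull of P"
    q=cv2.convexHull(proj(P,cam).astype(np.float32))[:,0]
    m=np.zeros((400,640),np.uint8)
    cv2.fillConvexPoly(m,np.round(q*256).astype(np.int32),255,cv2.LINE_AA,8); return m/255.
def fit(P,views,x0):
    "views: [(mask,cam)]; pose x,y,yaw by overlap"
    views=[(cv2.GaussianBlur(m.astype(float),(0,0),1),c) for m,c in views]
    f=lambda p:sum(((cv2.GaussianBlur(cover(place(P,p[0],p[1],p[2]),c),(0,0),1)-m)**2).sum()/m.sum() for m,c in views)
    sim=np.array([x0]+[np.add(x0,d) for d in([.01,0,0],[0,.01,0],[0,0,.2])])
    q=minimize(f,x0,method="Nelder-Mead",options=dict(initial_simplex=sim,xatol=1e-4,fatol=1e-5,maxiter=300))
    return q.x,q.fun
STEP=box(-.046,.010,-.015,.015,.034,.056)
E
python3 - <<'E'
from h import *
V={n:snap(n) for n in("top","scene")}
it,ct=V["top"]; isc,cs=V["scene"]
for c,uv in(("red",(380,205)),("blue",(360,236))):
    g=ground([uv],ct,.05)[0]; p2=proj([g],cs)[0]
    ms=[]
    for im,cam,u in((it,ct,uv),(isc,cs,p2)):
        b=min((b for b in blob(hue(im,c)) if b[0]>15),key=lambda b:np.linalg.norm(b[1]-u)); print(c,b[:2]); ms.append((b[2],cam))
    for vs in (ms,ms[:1],ms[1:]):
        print(c,min((fit(STEP,vs,[g[0],g[1],a]) for a in np.arange(0,6.3,.8)),key=lambda t:t[1]))
for n,uv,z in(("bottle",(348,181),.14),("hub",(409,199),.055),("can",(304,255),.16),("silver_red",(384,194),.034),("silver_blue",(344,230),.034),("fix near-left",(204,262),.012),("fix near-right",(253,262),.012),("fix bridge L",(179,161),.19),("bridge R",(243,160),.19)): print(n,ground([uv],ct,z)[0])
cv2.imwrite("pics/fix.png",cv2.resize(it[140:280,160:320],None,fx=4,fy=4,interpolation=cv2.INTER_CUBIC))
cv2.imwrite("pics/fixs.png",cv2.resize(isc[115:225,310:470],None,fx=5,fy=5,interpolation=cv2.INTER_CUBIC))
E
```

```text
red (np.int32(212), array([377.18867925, 207.86792453]))
red (np.int32(265), array([274.59245283, 262.81509434]))
red (array([ 0.56563896, -0.22216345,  2.63941509]), np.float64(0.1224335940250228))
red (array([ 0.56432946, -0.22297172,  2.67800101]), np.float64(0.03913280548297481))
red (array([ 0.56637891, -0.22180334,  2.62860427]), np.float64(0.0744566397640645))
blue (np.int32(199), array([359.49246231, 234.67336683]))
blue (np.int32(165), array([267.74545455, 229.66666667]))
blue (array([ 0.48707457, -0.18482382,  4.24270903]), np.float64(0.6832094674930199))
blue (array([ 0.50326493, -0.15461314,  1.15937605]), np.float64(0.046012396790654))
blue (array([ 0.47923683, -0.17869792,  4.09894571]), np.float64(0.5524025117272636))
bottle [ 0.65367265 -0.13668227  0.14      ]
hub [ 0.60474538 -0.33219727  0.055     ]
can [ 0.43727475 -0.00175984  0.16      ]
silver_red [ 0.62607551 -0.25635454  0.034     ]
silver_blue [ 0.51293374 -0.12294752  0.034     ]
fix near-left [0.42129906 0.33815189 0.012     ]
fix near-right [0.41763099 0.1762886  0.012     ]
fix bridge L [0.71957009 0.35838642 0.19      ]
bridge R [0.71627223 0.1688927  0.19      ]
```

View pics/fix.png

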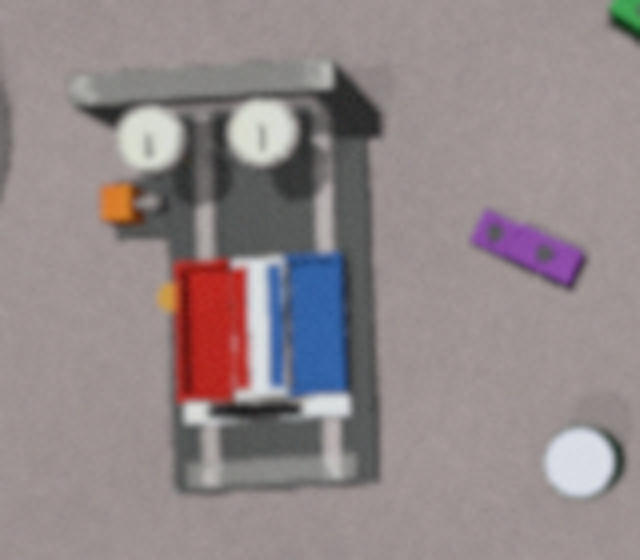

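apply_moves(moves=[[0,0,0,0.0306,-0.0167,-0.004,1],[0,0,0,0.0306,-0.0167,-0.004,1],[0,0,0,0.0306,-0.0167,-0.004,1],[0,0,0,0.0306,-0.0167,-0.004,1],[0,0,0,0.0306,-0.0167,-0.004,1],[0,0,0,0.0306,-0.0167,-0.004,1],[0,0,0,0.0306,-0.0167,-0.004,1],[0,0,0,0.0306,-0.0167,-0.004,1]])

```text
clock: 1.27
tcp_pos: [0.4014, -0.4377, 0.2638]
orientation: [3.102, 0.492, 0.0]
contact_force: [-0.0, -0.6, 0.3]
grip_width: 0.0852
gripper_force: 0.0
```

apply_moves(moves=[[0,0,0,0.0306,-0.0167,-0.004,1],[0,0,0,0.0306,-0.0167,-0.004,1],[0,0,0,0.0306,-0.0167,-0.004,1],[0,0,0,0.0306,-0.0167,-0.004,1],[0,0,0,0.0306,-0.0167,-0.004,1],[0,0,0,0.0306,-0.0167,-0.004,1],[0,0,0,0.0306,-0.0167,-0.004,1],[0,0,0,0,0,0,1]])

```text
clock: 1.93
tcp_pos: [0.5735, -0.2531, 0.2923]
orientation: [-3.097, -0.509, -0.008]
contact_force: [0.6, 1.2, 0.4]
grip_width: 0.0851
gripper_force: 0.0
```

```bash
cat >> h.py <<'E'
def go(x,y,z,yaw):
    "shift in tool axes (m) and turn about tool z (units of 6 deg) still to go, tool x along yaw mod pi"
    o=telemetry.get_obs(); R=Ro.from_rotvec(o["orientation"]).as_matrix()
    s=R.T@(np.array([x,y,z])-o["tcp_pos"]); c=np.arctan2(R[1,0],R[0,0])
    d=(yaw-c+np.pi/2)%np.pi-np.pi/2
    print("clock %.2f tcp %s yaw %.3f tilt %s j7 %.2f w %.3f F %s"%(o["clock"],o["tcp_pos"].round(4),c,R[:2,2].round(4),o["joints"][6],o["grip_width"],o["contact_force"].round(1)))
    print("shift",s.round(4),"turn tool z units",round(-np.degrees(d)/6,2))
E
python3 - <<'E'
from h import *
im,cam=snap("wrist"); cv2.imwrite("pics/w1.png",im)
go(.5917,-.2366,.2,-.5)
print(cam[2].round(3))
for c,g in(("red",(.597,-.2395,-.5)),("blue",(.503,-.155,1.16))):
    u=proj(place([[-.018,0,.056]],*g),cam)[0]
    for b in blob(hue(im,c))[:4]: print(c,u,b[:2])
    b=min((b for b in blob(hue(im,c)) if b[0]>80),key=lambda b:np.linalg.norm(b[1]-u))
    print(fit(STEP,[(b[2],cam)],list(g)))
E
```

```text
clock 1.98 tcp [ 0.571  -0.2567  0.2917] yaw 0.323 tilt [0.0022 0.0019] j7 -0.98 w 0.086 F [-0.7 -0.8  1. ]
shift [ 0.0257 -0.0124  0.0918] turn tool z units 7.86
[[ 0.322 -0.901 -0.29   0.648]
 [-0.947 -0.307 -0.094 -0.228]
 [-0.004  0.305 -0.952  0.436]
 [ 0.     0.     0.     1.   ]]
red [305.71210792 163.39570657] (np.int32(953), array([304.74921301, 162.69254984]))
red [305.71210792 163.39570657] (np.int32(616), array([228.23376623,  73.58603896]))
(array([ 0.59603482, -0.23750633, -0.47227726]), np.float64(0.09462410507543606))
blue [244.93731824 208.5801316 ] (np.int32(2043), array([617.51933431, 376.06461087]))
blue [244.93731824 208.5801316 ] (np.int32(866), array([242.51270208, 206.7886836 ]))
blue [244.93731824 208.5801316 ] (np.int32(1), array([240., 189.]))
(array([ 0.50036706, -0.14903494,  1.19224695]), np.float64(0.20075126983667202))
```

View pics/w1.png

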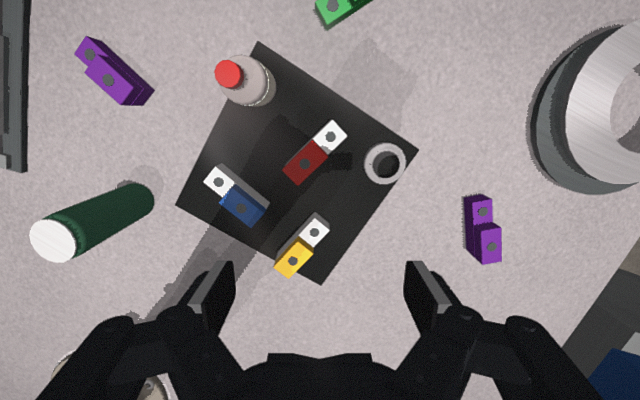

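The wrist view confirms the layout. Red jaw is at (310,155) pointing up-right, blue at (235,197), yellow at (302,245), hub (385,163) and bottle (240,78), and nothing crowds the red jaw.

apply_moves(moves=[[0,0,0.98,0,0,0.008,0.4],[0,0,0.98,0,0,0.008,0.4],[0,0,0.98,0,0,0.008,0.4],[0,0,0.98,0,0,0.008,0.4],[0,0,0.98,0,0,0.008,0.4],[0,0,0.98,0,0,0.008,0.4],[0,0,0.98,0,0,0.008,0.4],[0,0,0.98,0,0,0.008,0.4]])

```text
clock: 2.65
tcp_pos: [0.567, -0.2629, 0.227]
orientation: [3.038, -0.797, -0.0]
contact_force: [0.6, -0.7, -0.1]
grip_width: 0.0599
gripper_force: 0.0
```

apply_moves(moves=[[0,0,0,0,0,0,0.4],[0,0,0,0,0,0,0.4],[0,0,0,0,0,0,0.4],[0,0,0,0,0,0,0.4],[0,0,0,0,0,0,0.4],[0,0,0,0,0,0,0.4],[0,0,0,0,0,0,0.4],[0,0,0,0,0,0,0.4]])

```text
clock: 3.32
tcp_pos: [0.5679, -0.2616, 0.2275]
orientation: [-3.042, 0.786, -0.0]
contact_force: [-0.3, 0.5, 0.2]
grip_width: 0.0596
gripper_force: 0.0
```

```bash
cat >> h.py <<'E'
def fill(m):
    c,_=cv2.findContours(m.astype(np.uint8),cv2.RETR_EXTERNAL,cv2.CHAIN_APPROX_NONE)
    return cv2.drawContours(np.zeros(m.shape,np.uint8),c,-1,1,-1)>0
def hue(im,name):
    h,s,v=cv2.split(cv2.cvtColor(cv2.GaussianBlur(im,(0,0),.7),cv2.COLOR_BGR2HSV))
    b=dict(red=(h<8)|(h>172),blue=(h>100)&(h<125),yellow=(h>18)&(h<35))[name]
    return fill(b&(s>100)&(v>30))
E
python3 - <<'E'
from h import *
im,cam=snap("wrist"); cv2.imwrite("pics/w2.png",im)
for c,g in(("red",(.596,-.238,-.48)),("blue",(.502,-.152,1.17))):
    u=proj(place([[-.018,0,.056]],*g),cam)[0]
    b=min((b for b in blob(hue(im,c)) if b[0]>80),key=lambda b:np.linalg.norm(b[1]-u))
    print(b[:2],u)
    q,f=fit(STEP,[(b[2],cam)],list(g)); print(q,f)
    for k in (cover(place(STEP,*q),cam)>.5).astype(np.uint8),: cv2.drawContours(im,cv2.findContours(k,0,2)[0],-1,(0,255,0),1)
    if c=="red": go(q[0]-.006*np.cos(q[2]),q[1]-.006*np.sin(q[2]),.028,q[2])
cv2.imwrite("pics/w2.png",im)
E
```

```text
(np.int32(1455), array([288.25773196, 187.68453608])) [288.77713246 189.26234948]
[ 0.59592368 -0.23642199 -0.47449269] 0.02550152483395506
clock 3.37 tcp [ 0.5679 -0.2615  0.2274] yaw -0.506 tilt [ 0.0002 -0.    ] j7 -1.75 w 0.060 F [ 0.4  1.  -0.1]
shift [ 0.0063 -0.0353  0.1994] turn tool z units -0.3
(np.int32(1202), array([282.39267887, 269.4750416 ])) [281.351442   272.05767891]
[ 0.49991808 -0.15035715  1.17200299] 0.13671670063034155
```

View pics/w2.png

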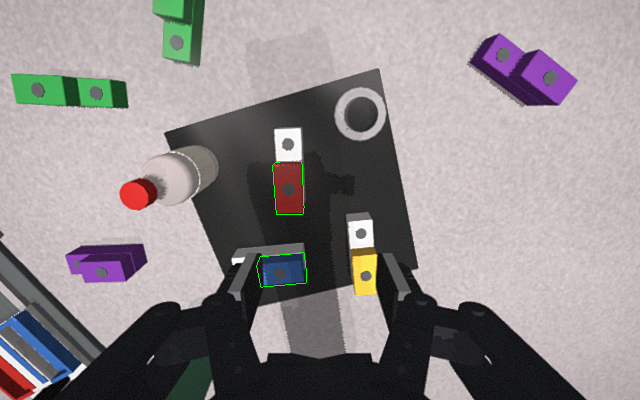

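The green fit outline sits on the red step at (288,188), so I'll descend and grip.

apply_moves(moves=[[0,0,-0.3,0.0063,-0.0353,0,0.4],[0,0,0,0,0,0.035,0.4],[0,0,0,0,0,0.035,0.4],[0,0,0,0,0,0.035,0.4],[0,0,0,0,0,0.035,0.4],[0,0,0,0,0,0.03,0.4],[0,0,0,0,0,0.02,0.4],[0,0,0,0,0,0.009,0.4]])

```text
clock: 4.03
tcp_pos: [0.5884, -0.2329, 0.0249]
orientation: [-3.053, 0.738, 0.008]
contact_force: [-0.7, 0.0, -0.0]
grip_width: 0.0597
gripper_force: 0.0
```

apply_moves(moves=[[0,0,0,0,0,0,0.4],[0,0,0,0,0,0,0.4],[0,0,0,0,0,0,-1],[0,0,0,0,0,0,-1],[0,0,0,0,0,0,-1],[0,0,0,0,0,0,-1],[0,0,0,0,0,0,-1],[0,0,0,0,0,0,-1]], grip_force=60)

```text
clock: 4.7
tcp_pos: [0.5919, -0.2343, 0.0303]
orientation: [3.053, -0.739, 0.005]
contact_force: [-0.8, 0.1, 6.6]
grip_width: 0.0289
gripper_force: 60.8
```

apply_moves(moves=[[0,0,0,0,0,-0.02,-1],[0,0,0,0,0,-0.032,-1],[0,0,0,0,0,-0.032,-1],[0,0,-0.86,0,0,-0.032,-1],[0,0,-0.86,0,0,-0.032,-1],[0,0,-0.86,0,0,-0.032,-1],[0,0,-0.86,0,0,-0.032,-1],[0,0,-0.86,0,0,-0.032,-1]])

```text
clock: 5.37
tcp_pos: [0.5897, -0.2336, 0.274]
orientation: [3.141, -0.032, -0.001]
contact_force: [0.4, -0.1, -4.5]
grip_width: 0.029
gripper_force: 60.1
```

apply_moves(moves=[[0,0,0,-0.0064,-0.0356,-0.003,-1],[0,0,0,-0.0064,-0.0356,-0.003,-1],[0,0,0,-0.0064,-0.0356,-0.003,-1],[0,0,0,-0.0064,-0.0356,-0.003,-1],[0,0,0,-0.0064,-0.0356,-0.003,-1],[0,0,0,-0.0064,-0.0356,-0.003,-1],[0,0,0,-0.0064,-0.0356,-0.003,-1],[0,0,0,-0.0064,-0.0356,-0.003,-1]])

```text
clock: 6.03
tcp_pos: [0.5452, 0.0537, 0.2966]
orientation: [3.141, -0.039, -0.0]
contact_force: [0.5, -0.7, -2.4]
grip_width: 0.0289
gripper_force: 60.2
```

apply_moves(moves=[[0,0,0,-0.0064,-0.0356,-0.003,-1],[0,0,0,-0.0064,-0.0356,-0.003,-1],[0,0,0,-0.0064,-0.0356,-0.003,-1],[0,0,0,-0.0064,-0.0356,-0.003,-1],[0,0,0,-0.0064,-0.0356,-0.003,-1],[0,0,0,-0.0064,-0.0356,-0.003,-1],[0,0,0,0,0,0,-1],[0,0,0,0,0,0,-1]])

```text
clock: 6.7
tcp_pos: [0.5115, 0.2695, 0.3144]
orientation: [-3.141, 0.03, 0.001]
contact_force: [1.4, -0.7, -3.6]
grip_width: 0.0288
gripper_force: 60.5
```

apply_moves(moves=[[0,0,0,0,0,0,-1],[0,0,0,0,0,0,-1],[0,0,0,0,0,0,-1],[0,0,0,0,0,0,-1],[0,0,0,0,0,0,-1],[0,0,0,0,0,0,-1],[0,0,0,0,0,0,-1],[0,0,0,0,0,0,-1]])

```text
clock: 7.37
tcp_pos: [0.5132, 0.2666, 0.3143]
orientation: [-3.141, 0.039, 0.0]
contact_force: [0.3, 0.7, -3.7]
grip_width: 0.0289
gripper_force: 60.5
```

```bash
python3 - <<'E'
from h import *
im,cam=snap("wrist"); go(.5,.27,.3,-.02)
np.save("cam3.npy",np.array(cam,dtype=object),allow_pickle=True); cv2.imwrite("raw3.png",im)
# guess: fixture (.549,.26,-.02), slide .03
F=(.549,.26,-.02); s=.03
import itertools
pts={}
for x,y,z in [(-.13,.085,.012),(-.13,-.085,.012),(.19,-.085,.012)]: pts[f"plate{x,y}"]=(x,y,z)
for y in(.062,.022,-.022,-.062):
  for x in(-.051,.051): pts[f"lane{x,y}"]=(x-.04+s,y,.048)
for k,p in pts.items():
    u=proj(place([p],*F),cam)[0]; print(k,u.round(1)); cv2.circle(im,tuple(int(v) for v in u),3,(0,255,0),1)
cv2.imwrite("pics/w3.png",im)
E
```

```text
clock 7.42 tcp [0.5132 0.2667 0.3143] yaw -0.025 tilt [ 0. -0.] j7 -2.29 w 0.029 F [-0.2  0.4 -3. ]
shift [-0.0133 -0.003   0.0143] turn tool z units -0.04
plate(-0.13, 0.085) [270.9 222. ]
plate(-0.13, -0.085) [375.8 221.8]
plate(0.19, -0.085) [388.7  -6.9]
lane(-0.051, 0.062) [280.5 186.2]
lane(0.051, 0.062) [277.2 111.7]
lane(-0.051, 0.022) [308.4 186.1]
lane(0.051, 0.022) [307.3 111.6]
lane(-0.051, -0.022) [339.1 186. ]
lane(0.051, -0.022) [340.5 111.5]
lane(-0.051, -0.062) [367.1 186. ]
lane(0.051, -0.062) [370.6 111.5]
```

View pics/w3.png

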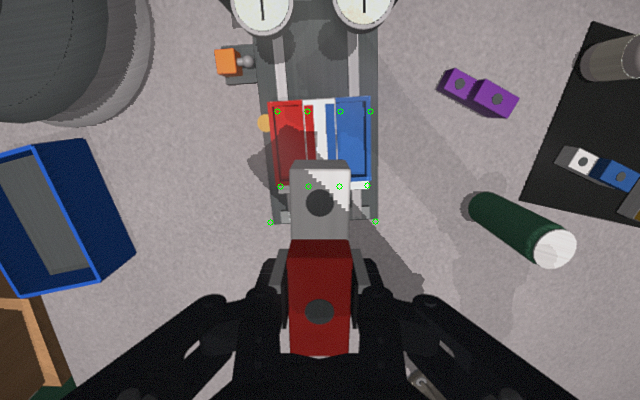

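```bash
python3 - <<'E'
import cv2
im=cv2.imread("raw3.png"); c=cv2.resize(im[85:235,240:400],None,fx=4,fy=4,interpolation=cv2.INTER_CUBIC)
for k in range(0,160,20): cv2.putText(c,str(240+k),(k*4,10),0,.35,(0,255,255),1); cv2.line(c,(k*4,12),(k*4,18),(0,255,255),1)
for k in range(5,150,10): cv2.putText(c,str(85+k),(0,k*4+4),0,.35,(0,255,255),1)
cv2.imwrite("pics/w3c.png",c)
E
```

```text
(no output)
```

View pics/w3c.png

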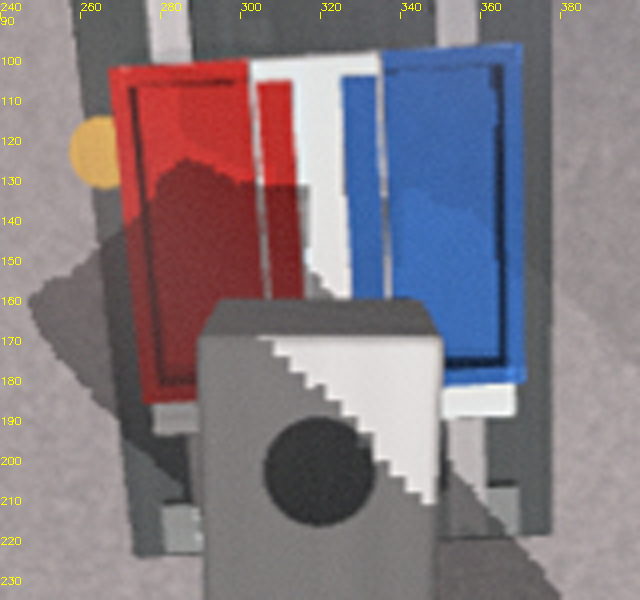

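The crop clearly shows the lane inner corners: red (272.5,106.5) and (278.8,181.3), blue (365.8,101.3) and (366.3,177). The near plate corners are at (273.8,224.3) and (378,218.8), and the held jaw's silver front edge is at row 169.

```bash
python3 - <<'E'
from h import *
from scipy.optimize import least_squares
cam=tuple(np.load("cam3.npy",allow_pickle=True))
cam=tuple(np.array(c,float) for c in cam)
obs=[((-.13,.085,.012,0),(273.75,224.25)),((-.13,-.085,.012,0),(378,218.75)),((-.091,-.062,.048,1),(366.25,177)),((.011,-.062,.048,1),(365.75,101.25)),((-.091,.062,.048,1),(278.75,181.25)),((.011,.062,.048,1),(272.5,106.5))]
A=np.array([a for a,_ in obs]);U=np.array([u for _,u in obs])
def f(p):
    P=A[:,:3].copy(); P[:,0]+=A[:,3]*p[3]
    return (proj(place(P,*p[:3]),cam)-U).ravel()
q=least_squares(f,[.549,.26,-.02,.03]); print(q.x, q.fun.round(1))
x,y,a,s=q.x
for n,yy in(("red",.042),("blue",-.042)): print(n,place([[-.04+s,yy,.03]],x,y,a))
print("plate",place([[-.112+s,0,.08]],x,y,a))
o=telemetry.get_obs(); R=Ro.from_rotvec(o["orientation"]).as_matrix()
for dz in(.024,.026):
    g=ground([(290,168.75),(350.5,168.75)],cam,o["tcp_pos"][2]-dz+.030); print("jaw front in tool", ((g-o["tcp_pos"])@R).round(4))
E
```

```text
[0.54950996 0.26392062 0.03334651 0.03953235] [-0.8  0.  -0.2  0.1  0.4 -0.2  0.2 -0.2  0.7  0.3 -0.4  0.1]
red [[0.54764227 0.30588167 0.03      ]]
blue [[0.55044286 0.22192837 0.03      ]]
plate [[0.47708259 0.26150452 0.08      ]]
jaw front in tool [[ 0.0527 -0.0141 -0.006 ]
 [ 0.0528  0.0144 -0.006 ]]
jaw front in tool [[ 0.0523 -0.0143 -0.004 ]
 [ 0.0524  0.0146 -0.004 ]]
```

apply_moves(moves=[[0,0,-0.56,0,0,0,-1],[0,0,0,0.0146,-0.019,0,-1],[0,0,0,0.0146,-0.019,0,-1],[0,0,0,0,0,0.03,-1],[0,0,0,0,0,0.035,-1],[0,0,0,0,0,0.035,-1],[0,0,0,0,0,0.035,-1],[0,0,0,0,0,0.025,-1]])

```text
clock: 8.08
tcp_pos: [0.5399, 0.3048, 0.1511]
orientation: [3.139, 0.054, -0.004]
contact_force: [-0.4, -0.6, -2.4]
grip_width: 0.0289
gripper_force: 60.5
```

apply_moves(moves=[[0,0,0,0,0,0.015,-1],[0,0,0,0,0,0.005,-1],[0,0,0,0,0,0,-1],[0,0,0,0,0,0,-1],[0,0,0,0,0,0,-1],[0,0,0,0,0,0,-1],[0,0,0,0,0,0,-1],[0,0,0,0,0,0,-1]])

```text
clock: 8.75
tcp_pos: [0.5415, 0.3059, 0.1352]
orientation: [-3.141, -0.053, -0.002]
contact_force: [-0.1, -0.6, -3.0]
grip_width: 0.0288
gripper_force: 60.5
```

```bash
python3 - <<'E'
from h import *
go(.5411,.3057,.0563,.0333)
im,cam=snap("wrist"); cv2.imwrite("raw4.png",im)
F=(.5495,.2639,.0333)
for x,y in((-.0515,.062),(.0505,.062),(-.0515,.022),(.0505,.022)): cv2.circle(im,tuple(int(v) for v in proj(place([[x,y,.048]],*F),cam)[0]),4,(0,255,0),1)
s=grab_frame("scene")
cv2.imwrite("pics/w4.png",np.vstack([im[:,100:540],cv2.resize(s[110:230,310:475],(440,320))])[:720] if 0 else np.hstack([im[:,120:520],cv2.resize(s[130:230,350:450],(400,400),interpolation=cv2.INTER_CUBIC)]))
E
```

```text
clock 8.75 tcp [0.5415 0.3059 0.1352] yaw 0.034 tilt [0.0013 0.0006] j7 -2.35 w 0.029 F [-0.1 -0.6 -3. ]
shift [-0.0005  0.0002  0.0789] turn tool z units 0.01
```

View pics/w4.png

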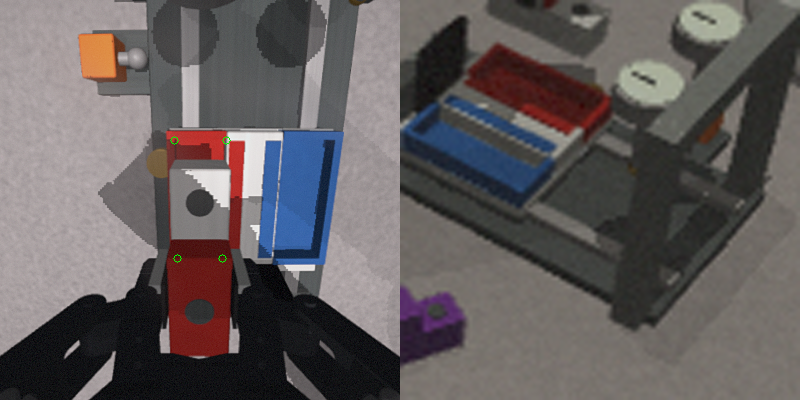

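The held jaw sits square over the red lane, and the predicted far corners at (174,140) and (226,140) match the tray. I'll lower it gently.

apply_moves(moves=[[0,0,0,0,0,0.02,-1],[0,0,0,0,0,0.025,-1],[0,0,0,0,0,0.015,-1],[0,0,0,0,0,0.008,-1],[0,0,0,0,0,0.004,-1],[0,0,0,0,0,0.003,-1],[0,0,0,0,0,0.0015,-1],[0,0,0,0,0,0,-1]])

```text
clock: 9.52
tcp_pos: [0.5415, 0.3061, 0.0585]
orientation: [-3.141, -0.054, -0.002]
contact_force: [-0.0, 0.9, -3.1]
grip_width: 0.0289
gripper_force: 60.5
```

apply_moves(moves=[[0,0,0,0,0,0.001,-1],[0,0,0,0,0,0.001,-1],[0,0,0,0,0,0.001,-1],[0,0,0,0,0,0,-1],[0,0,0,0,0,0,-1],[0,0,0,0,0,0,-1],[0,0,0,0,0,0,-1],[0,0,0,0,0,0,-1]])

```text
clock: 10.18
tcp_pos: [0.542, 0.306, 0.0562]
orientation: [-3.14, -0.053, -0.003]
contact_force: [-1.2, -2.6, 6.4]
grip_width: 0.0292
gripper_force: 61.4
```

Contact comes at z = 0.0562, where the floor was expected. Releasing and rising.

apply_moves(moves=[[0,0,0,0,0,0,0.2],[0,0,0,0,0,0,0.2],[0,0,0,0,0,0,0.2],[0,0,0,0,0,0,0.2],[0,0,0,0,0,-0.01,0.2],[0,0,0,0,0,-0.03,0.2],[0,0,0,0,0,-0.035,0.2],[0,0,0,0,0,-0.035,0.2]])

```text
clock: 10.85
tcp_pos: [0.5405, 0.3055, 0.1661]
orientation: [3.141, 0.054, -0.002]
contact_force: [1.9, 0.3, -0.2]
grip_width: 0.051
gripper_force: 0.0
```

apply_moves(moves=[[0,0,0,0,0,-0.03,0.2],[0,0,0,0,0,-0.03,0.2],[0,0,0,0,0,-0.03,0.2],[0,0,0,0,0,-0.02,0.2],[0,0,0,0,0,0,0.2],[0,0,0,0,0,0,0.2],[0,0,0,0,0,0,0.2],[0,0,0,0,0,0,0.2]])

```text
clock: 11.52
tcp_pos: [0.5404, 0.3052, 0.2736]
orientation: [3.14, 0.054, -0.003]
contact_force: [-0.1, -0.5, -0.3]
grip_width: 0.0514
gripper_force: 0.0
```

```bash
python3 - <<'E'
from h import *
im,cam=snap("wrist"); cv2.imwrite("raw5.png",im)
S=STEP+[0,0,.026]
m=hue(im,"red")
g=place([[-.0005-.018,.042,.082]],.5495,.2639,.0333)[0]
print(proj([g],cam),[b[:2] for b in blob(m)[:3]])
cv2.imwrite("pics/w5.png",im[0:300,120:520])
o=telemetry.get_obs(); print(o["joints"].round(2))
# step position of blue jaw
go(.502-.006*np.cos(1.17),-.1515-.006*np.sin(1.17),.25,1.17)
E
```

```text
[[319.04607701 189.70532694]] [(np.int32(3225), array([315.95410853, 165.48434109])), (np.int32(688), array([341.01453488, 165.81540698]))]
[-0.3   0.39 -0.41  1.62  0.16  1.17 -2.29]
clock 11.57 tcp [0.5404 0.3052 0.2735] yaw 0.034 tilt [-0.0021 -0.0013] j7 -2.29 w 0.051 F [-0.8  0.9  0.1]
shift [-0.0565  0.4605  0.0241] turn tool z units -10.85
```

View pics/w5.png

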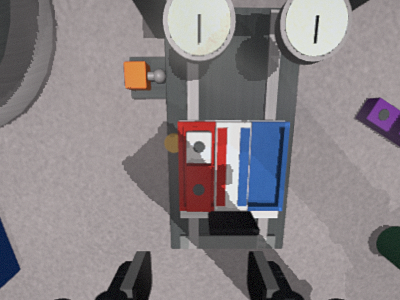

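The view from above shows the red jaw flat inside the red lane, with its silver end at (198,147) and red step at (198,190), clear of the walls. Now the blue one.

apply_moves(moves=[[0,0,0,-0.004,0.0329,0,0.4],[0,0,0,-0.004,0.0329,0,0.4],[0,0,0,-0.004,0.0329,0,0.4],[0,0,0,-0.004,0.0329,0,0.4],[0,0,0,-0.004,0.0329,0,0.4],[0,0,0,-0.004,0.0329,0,0.4],[0,0,0,-0.004,0.0329,0,0.4],[0,0,0,-0.004,0.0329,0,0.4]])

```text
clock: 12.23
tcp_pos: [0.5171, 0.0399, 0.2739]
orientation: [3.141, 0.054, -0.003]
contact_force: [0.6, 0.3, 0.3]
grip_width: 0.0597
gripper_force: 0.0
```

apply_moves(moves=[[0,0,0,-0.004,0.0329,0,0.4],[0,0,0,-0.004,0.0329,0,0.4],[0,0,0,-0.004,0.0329,0,0.4],[0,0,0,-0.004,0.0329,0,0.4],[0,0,0,-0.004,0.0329,0,0.4],[0,0,0,-0.004,0.0329,0,0.4],[0,0,-0.98,0,0,0,0.4],[0,0,-0.98,0,0,0,0.4]])

```text
clock: 12.9
tcp_pos: [0.4997, -0.1592, 0.2737]
orientation: [-3.119, -0.375, 0.003]
contact_force: [0.7, 0.6, 0.5]
grip_width: 0.0597
gripper_force: 0.0
```

apply_moves(moves=[[0,0,-0.98,0,0,0,0.4],[0,0,-0.98,0,0,0,0.4],[0,0,-0.98,0,0,0,0.4],[0,0,-0.98,0,0,0,0.4],[0,0,-0.98,0,0,0,0.4],[0,0,-0.98,0,0,0,0.4],[0,0,-0.98,0,0,0,0.4],[0,0,-0.98,0,0,0,0.4]])

```text
clock: 13.57
tcp_pos: [0.5003, -0.1564, 0.2738]
orientation: [-2.705, -1.595, 0.002]
contact_force: [-0.5, 0.2, -0.8]
grip_width: 0.0598
gripper_force: 0.0
```

apply_moves(moves=[[0,0,-0.98,0,0,0,0.4],[0,0,0,0,0,0,0.4],[0,0,0,0,0,0,0.4],[0,0,0,0,0,0,0.4],[0,0,0,0,0,0,0.4],[0,0,0,0,0,0,0.4],[0,0,0,0,0,0,0.4],[0,0,0,0,0,0,0.4]])

```text
clock: 14.23
tcp_pos: [0.5008, -0.1565, 0.2748]
orientation: [2.626, 1.725, 0.0]
contact_force: [-1.0, -1.2, 0.2]
grip_width: 0.0599
gripper_force: 0.0
```

```bash
python3 - <<'E'
from h import *
im,cam=snap("wrist"); cv2.imwrite("raw6.png",im)
g=(.502,-.152,1.17); u=proj(place([[-.018,0,.056]],*g),cam)[0]
m=hue(im,"blue"); print(u,[b[:2] for b in blob(m)[:3]])
b=min((b for b in blob(m) if b[0]>80),key=lambda b:np.linalg.norm(b[1]-u))
TOP=STEP[STEP[:,2]>.05]
for nm,P in(("step",STEP),("top",TOP)):
    q,f=fit(P,[(b[2],cam)],list(g)); print(nm,q,f)
    go(q[0]-.006*np.cos(q[2]),q[1]-.006*np.sin(q[2]),.028,q[2])
# bright silver top
h,s,v=cv2.split(cv2.cvtColor(im,cv2.COLOR_BGR2HSV))
w=fill((v>150)&(s<40))
print("silver pred",proj(place([[.028,0,.034]],*q),cam)[0],[b[:2] for b in blob(w)[:6]])
E
```

```text
[319.02506527 187.20432354] [(np.int32(1086), array([318.61418048, 183.91896869]))]
step [ 0.5024051  -0.15043151  1.15774359] 0.024186094674040242
clock 14.28 tcp [ 0.5008 -0.1565  0.2748] yaw 1.163 tilt [ 0.0001 -0.    ] j7 -0.29 w 0.060 F [-0.4  0.3  0.3]
shift [ 2.000e-04 -1.000e-03  2.468e-01] turn tool z units 0.05
top [ 0.50317514 -0.14863932  1.15850188] 0.006826332167124947
clock 14.28 tcp [ 0.5008 -0.1565  0.2748] yaw 1.163 tilt [ 0.0001 -0.    ] j7 -0.29 w 0.060 F [-0.4  0.3  0.3]
shift [ 0.0022 -0.001   0.2468] turn tool z units 0.04
silver pred [318.90216643 145.59432556] [(np.int32(116628), array([380.04829029, 121.03247934])), (np.int32(42446), array([164.76478349, 287.41061584])), (np.int32(1345), array([194.08847584, 382.0669145 ])), (np.int32(976), array([446.67827869, 387.46516393])), (np.int32(595), array([318.57815126, 145.8907563 ])), (np.int32(461), array([341.22125813, 250.79392625]))]
```

apply_moves(moves=[[0,0,0,0.0022,-0.001,0.03,0.4],[0,0,0,0,0,0.035,0.4],[0,0,0,0,0,0.035,0.4],[0,0,0,0,0,0.035,0.4],[0,0,0,0,0,0.035,0.4],[0,0,0,0,0,0.035,0.4],[0,0,0,0,0,0.03,0.4],[0,0,0,0,0,0.012,0.4]])

```text
clock: 14.95
tcp_pos: [0.4983, -0.1536, 0.0242]
orientation: [-2.622, -1.723, 0.006]
contact_force: [0.6, 0.5, 0.2]
grip_width: 0.0598
gripper_force: 0.0
```

apply_moves(moves=[[0,0,0,0,0,0,0.4],[0,0,0,0,0,0,0.4],[0,0,0,0,0,0,-1],[0,0,0,0,0,0,-1],[0,0,0,0,0,0,-1],[0,0,0,0,0,0,-1],[0,0,0,0,0,0,-1],[0,0,0,0,0,0,-1]], grip_force=60)

```text
clock: 15.62
tcp_pos: [0.5022, -0.1545, 0.0298]
orientation: [2.623, 1.724, 0.004]
contact_force: [-1.1, 0.4, 7.4]
grip_width: 0.0292
gripper_force: 60.7
```

apply_moves(moves=[[0,0,0,0,0,-0.02,-1],[0,0,0,0,0,-0.034,-1],[0,0,0,0,0,-0.034,-1],[0,0,0,0,0,-0.034,-1],[0,0,0,0,0,-0.034,-1],[0,0,0,0,0,-0.034,-1],[0,0,0,0,0,-0.034,-1],[0,0,0,0,0,-0.034,-1]])

```text
clock: 16.28
tcp_pos: [0.4997, -0.1539, 0.288]
orientation: [2.625, 1.725, -0.0]
contact_force: [1.1, -0.7, -5.3]
grip_width: 0.0288
gripper_force: 60.7
```

```bash
python3 - <<'E'
from h import *
go(.5439,.2217,.25,.0333)
E
```

```text
clock 16.28 tcp [ 0.4997 -0.1539  0.288 ] yaw 1.163 tilt [ 0.0001 -0.0003] j7 -0.29 w 0.029 F [ 1.1 -0.7 -5.3]
shift [ 0.3624 -0.1084  0.0378] turn tool z units 10.79
```

apply_moves(moves=[[0,0,0,0.03,-0.009,0,-1],[0,0,0,0.03,-0.009,0,-1],[0,0,0,0.03,-0.009,0,-1],[0,0,0,0.03,-0.009,0,-1],[0,0,0,0.03,-0.009,0,-1],[0,0,0,0.03,-0.009,0,-1],[0,0,0,0.03,-0.009,0,-1],[0,0,0,0.03,-0.009,0,-1]])

```text
clock: 16.95
tcp_pos: [0.529, 0.0959, 0.2861]
orientation: [2.625, 1.725, -0.0]
contact_force: [-0.0, -0.2, -5.5]
grip_width: 0.0292
gripper_force: 61.1
```

apply_moves(moves=[[0,0,0,0.03,-0.009,0,-1],[0,0,0,0.03,-0.009,0,-1],[0,0,0,0.03,-0.009,0,-1],[0,0,0,0.03,-0.009,0,-1],[0,0,0.98,0,0,0,-1],[0,0,0.98,0,0,0,-1],[0,0,0.98,0,0,0,-1],[0,0,0.98,0,0,0,-1]])

```text
clock: 17.62
tcp_pos: [0.5436, 0.2189, 0.2858]
orientation: [2.924, 1.147, -0.001]
contact_force: [0.6, -0.1, -4.3]
grip_width: 0.0289
gripper_force: 60.9
```

apply_moves(moves=[[0,0,0.98,0,0,0,-1],[0,0,0.98,0,0,0,-1],[0,0,0.98,0,0,0,-1],[0,0,0.98,0,0,0,-1],[0,0,0.98,0,0,0,-1],[0,0,0.98,0,0,0,-1],[0,0,0.98,0,0,0,-1],[0,0,0,0,0,0,-1]])

```text
clock: 18.28
tcp_pos: [0.5437, 0.2188, 0.286]
orientation: [3.141, 0.048, -0.0]
contact_force: [0.9, 0.2, -4.9]
grip_width: 0.029
gripper_force: 60.9
```

apply_moves(moves=[[0,0,0,0,0,0.02,-1],[0,0,0,0,0,0.03,-1],[0,0,0,0,0,0.02,-1],[0,0,0,0,0,0,-1],[0,0,0,0,0,0,-1],[0,0,0,0,0,0,-1],[0,0,0,0,0,0,-1],[0,0,0,0,0,0,-1]])

```text
clock: 18.95
tcp_pos: [0.5453, 0.2197, 0.2176]
orientation: [-3.14, -0.054, -0.004]
contact_force: [0.4, -0.8, -4.8]
grip_width: 0.0289
gripper_force: 60.8
```

```bash
cat > chk.py <<'E'
from h import *
import sys
im,cam=snap("wrist"); cv2.imwrite(sys.argv[1],im)
go(.5446,.2217,.0558,.0333)
o=telemetry.get_obs(); R=Ro.from_rotvec(o["orientation"]).as_matrix(); t=o["tcp_pos"]
# held jaw: edge profile along the column of predicted block front, and lane corners
pr=lambda x,y,z: proj([t+R@[x,y,z]],cam)[0]
print("front pred (origin +.006)",pr(.052,-.015,-.004).round(1),pr(.052,.015,-.004).round(1))
for y in(.062,.022,-.022,-.062): print(y,proj(place([[-.0515,y,.048],[.0505,y,.048]],.5495,.2639,.0333),cam).round(1).tolist())
E
python3 chk.py raw7.png; python3 - <<'E'
import cv2
cv2.imwrite("pics/w7.png",cv2.resize(cv2.imread("raw7.png")[60:360,160:480],None,fx=2,fy=2)[:600])
E
```

```text
clock 19.00 tcp [0.5451 0.2195 0.2173] yaw 0.034 tilt [0.0023 0.001 ] j7 -2.15 w 0.029 F [ 0.7  0.7 -4.6]
shift [-0.0008 -0.002   0.1615] turn tool z units 0.01
front pred (origin +.006) [289.1 169.7] [351.6 169.8]
0.062 [[227.0, 224.7], [218.1, 133.4]]
0.022 [[261.8, 224.9], [256.4, 133.4]]
-0.022 [[300.3, 225.1], [298.7, 133.4]]
-0.062 [[335.4, 225.2], [337.3, 133.5]]
```

```bash
python3 - <<'E'
import cv2,numpy as np
im=cv2.imread("raw7.png")
print("col 300-312 rows 125-175:");print(im[125:177:1,300:312].mean(1).astype(int).tolist())
h=cv2.cvtColor(im,cv2.COLOR_BGR2HSV)
b=(h[...,0]>100)&(h[...,0]<125)&(h[...,1]>100)&(h[...,2]>30)
for rr in(140,150): 
    c=np.where(b[rr,200:420])[0]+200; print(rr,c.min(),c.max(),im[rr,326:352].tolist())
E
```

```text
col 300-312 rows 125-175:
[[106, 98, 95], [138, 90, 63], [170, 102, 58], [175, 106, 61], [175, 107, 63], [175, 107, 63], [174, 106, 63], [173, 105, 63], [163, 100, 61], [155, 95, 60], [147, 91, 57], [143, 88, 55], [141, 87, 55], [111, 70, 47], [96, 61, 43], [99, 65, 47], [98, 63, 45], [98, 64, 46], [99, 65, 46], [98, 64, 46], [98, 65, 46], [98, 65, 48], [97, 64, 46], [100, 65, 47], [102, 67, 49], [104, 68, 49], [105, 69, 50], [104, 69, 51], [105, 69, 52], [111, 73, 53], [111, 73, 54], [111, 73, 54], [112, 73, 54], [113, 73, 54], [110, 72, 54], [110, 73, 54], [109, 72, 53], [109, 72, 53], [106, 76, 62], [97, 94, 95], [98, 98, 101], [97, 97, 98], [95, 94, 97], [96, 95, 97], [96, 96, 97], [97, 96, 98], [96, 96, 98], [96, 94, 97], [99, 98, 100], [118, 118, 121], [125, 125, 128], [128, 127, 129]]
140 286 342 [[177, 107, 63], [171, 100, 56], [172, 103, 57], [175, 105, 58], [174, 108, 60], [175, 106, 62], [177, 105, 58], [175, 105, 62], [175, 106, 59], [164, 99, 56], [128, 78, 46], [137, 80, 43], [177, 107, 62], [179, 112, 65], [177, 109, 61], [176, 106, 58], [158, 102, 66], [119, 97, 85], [91, 93, 91], [91, 91, 92], [95, 95, 94], [94, 93, 91], [94, 95, 90], [95, 95, 92], [97, 98, 95], [93, 93, 89]]
150 288 342 [[172, 104, 63], [171, 104, 60], [173, 104, 61], [174, 103, 61], [174, 107, 63], [171, 102, 58], [171, 105, 61], [174, 108, 64], [172, 104, 60], [138, 85, 46], [101, 62, 38], [149, 91, 53], [178, 109, 65], [178, 108, 63], [178, 110, 61], [179, 107, 65], [149, 99, 69], [106, 97, 90], [89, 90, 88], [90, 89, 88], [92, 92, 88], [90, 89, 85], [92, 93, 89], [98, 96, 92], [95, 95, 91], [93, 93, 89]]
```

apply_moves(moves=[[0,0,0,0.0017,-0.0022,0.03,-1],[0,0,0,0,0,0.035,-1],[0,0,0,0,0,0.035,-1],[0,0,0,0,0,0.025,-1],[0,0,0,0,0,0.015,-1],[0,0,0,0,0,0.01,-1],[0,0,0,0,0,0.005,-1],[0,0,0,0,0,0.003,-1]])

```text
clock: 19.67
tcp_pos: [0.5466, 0.2217, 0.0581]
orientation: [-3.141, -0.054, -0.001]
contact_force: [-0.8, -0.1, -4.8]
grip_width: 0.0289
gripper_force: 60.8
```

apply_moves(moves=[[0,0,0,0,0,0.001,-1],[0,0,0,0,0,0.001,-1],[0,0,0,0,0,0.001,-1],[0,0,0,0,0,0.001,-1],[0,0,0,0,0,0,-1],[0,0,0,0,0,0,-1],[0,0,0,0,0,0,-1],[0,0,0,0,0,0,-1]])

```text
clock: 20.33
tcp_pos: [0.5475, 0.2219, 0.0558]
orientation: [-3.14, -0.053, -0.005]
contact_force: [-1.2, -0.7, 6.4]
grip_width: 0.029
gripper_force: 62.1
```

apply_moves(moves=[[0,0,0,0,0,0,0.2],[0,0,0,0,0,0,0.2],[0,0,0,0,0,0,0.2],[0,0,0,0,0,0,0.2],[0,0,0,0,0,-0.01,0.2],[0,0,0,0,0,-0.03,0.2],[0,0,0,0,0,-0.035,0.2],[0,0,0,0,0,-0.035,0.2]])

```text
clock: 21.0
tcp_pos: [0.5453, 0.2213, 0.1652]
orientation: [3.141, 0.054, -0.002]
contact_force: [1.0, -0.6, 0.2]
grip_width: 0.0514
gripper_force: 0.0
```

apply_moves(moves=[[0,0,0,0,0,-0.03,0.2],[0,0,0,0,0,-0.03,0.2],[0,0,0,0,0,-0.03,0.2],[0,0,0,-0.03,-0.01,-0.02,-1],[0,0,0,-0.03,-0.01,0,-1],[0,0,0,-0.03,-0.01,0,-1],[0,0,0,-0.02,-0.01,0,-1],[0,0,0,0,0,0,-1]])

```text
clock: 21.67
tcp_pos: [0.4302, 0.2602, 0.275]
orientation: [-3.14, -0.063, 0.0]
contact_force: [0.2, -0.6, -0.3]
grip_width: 0.0002
gripper_force: 0.0
```

apply_moves(moves=[[0,0,0,0,0,0,-1],[0,0,0,0,0,0,-1],[0,0,0,0,0,0,-1],[0,0,0,0,0,0,-1],[0,0,0,0,0,0,-1],[0,0,0,0,0,0,-1],[0,0,0,0,0,0,-1],[0,0,0,0,0,0,-1]])

```text
clock: 22.33
tcp_pos: [0.4348, 0.2576, 0.2737]
orientation: [3.141, 0.053, -0.0]
contact_force: [-0.4, -0.4, 0.0]
grip_width: 0.0001
gripper_force: 0.0
```

```bash
python3 - <<'E'
from h import *
im,cam=snap("wrist"); cv2.imwrite("raw8.png",im)
F=(.5495,.2639,.0333)
p=place([[-.0725-.045,0,.07]],*F)[0]; go(p[0],p[1],.07,.0333)
for y,c in((.042,(0,255,0)),(-.042,(0,255,255))):
    P=box(-.0005-.046,-.0005+.046,y-.015,y+.015,.06,.06)
    q=cv2.convexHull(proj(place(P,*F),cam).astype(np.float32)).astype(int); cv2.polylines(im,[q],True,c,1)
u=proj(place([[-.0725,0,.09]],*F),cam)[0].astype(int); cv2.circle(im,tuple(int(v) for v in u),3,(255,0,255),1); print(u)
cv2.imwrite("pics/w8.png",cv2.resize(im[0:300,160:480],None,fx=2,fy=2,interpolation=cv2.INTER_CUBIC))
E
```

```text
clock 22.38 tcp [0.4348 0.2576 0.2737] yaw 0.034 tilt [-0.0002 -0.    ] j7 -2.27 w -0.000 F [-0.   0.3 -0.3]
shift [-0.0026 -0.0025  0.2037] turn tool z units 0.01
[317 144]
```

View pics/w8.png

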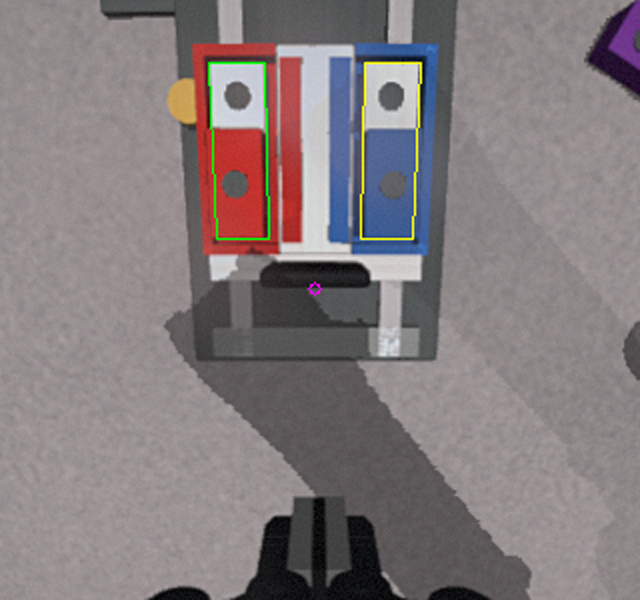

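The last view shows both jaws matching the predicted outlines. Red is at (237,150) and blue at (390,150), each inside its lane. The black push plate is at (315,273), with the shut fingers well behind it.

apply_moves(moves=[[0,0,0,-0.0026,-0.0025,0.02,-1],[0,0,0,0,0,0.035,-1],[0,0,0,0,0,0.035,-1],[0,0,0,0,0,0.035,-1],[0,0,0,0,0,0.035,-1],[0,0,0,0,0,0.03,-1],[0,0,0,0,0,0.014,-1],[0,0,0,0,0,0,-1]])

```text
clock: 23.05
tcp_pos: [0.4299, 0.2586, 0.0666]
orientation: [3.138, 0.054, -0.009]
contact_force: [-0.7, -0.1, 0.4]
grip_width: -0.0
gripper_force: 0.0
```

apply_moves(moves=[[0,0,0,0,0,0,-1],[0,0,0,0.008,0,0,-1],[0,0,0,0.008,0,0,-1],[0,0,0,0.006,0,0,-1],[0,0,0,0.004,0,0,-1],[0,0,0,0.004,0,0,-1],[0,0,0,0.004,0,0,-1],[0,0,0,0.004,0,0,-1]])

```text
clock: 23.72
tcp_pos: [0.47, 0.2613, 0.0699]
orientation: [3.141, 0.054, -0.001]
contact_force: [-2.6, -0.1, 1.5]
grip_width: 0.0001
gripper_force: 1.6
```

apply_moves(moves=[[0,0,0,0.005,0,0,-1],[0,0,0,0.006,0,0,-1],[0,0,0,0.006,0,0,-1],[0,0,0,0.006,0,0,-1],[0,0,0,0.006,0,0,-1],[0,0,0,0.006,0,0,-1],[0,0,0,0.006,0,0,-1],[0,0,0,0.006,0,0,-1]])

```text
clock: 24.38
tcp_pos: [0.5175, 0.2629, 0.0697]
orientation: [3.141, 0.054, -0.0]
contact_force: [-3.0, 0.4, -0.4]
grip_width: -0.0
gripper_force: 1.3
```

```bash
python3 - <<'E'
from h import *
p=place([[.018-.011,0,.07]],.5495,.2639,.0333)[0]; go(p[0],p[1],.07,.0333)
E
```

```text
clock 24.38 tcp [0.5175 0.2629 0.0697] yaw 0.034 tilt [-0.0003 -0.0001] j7 -2.33 w -0.000 F [-3.   0.4 -0.4]
shift [ 0.039   0.0001 -0.0004] turn tool z units 0.01
```

Contact with the plate reads about 3 N, as expected for the slide. About 39 mm remain, so I'll continue through the detent.

apply_moves(moves=[[0,0,0,0.005,0,0,-1],[0,0,0,0.005,0,0,-1],[0,0,0,0.004,0,0,-1],[0,0,0,0.004,0,0,-1],[0,0,0,0.004,0,0,-1],[0,0,0,0.004,0,0,-1],[0,0,0,0.004,0,0,-1],[0,0,0,0.004,0,0,-1]])

```text
clock: 25.05
tcp_pos: [0.5496, 0.264, 0.0697]
orientation: [3.14, 0.055, -0.004]
contact_force: [-5.3, -1.2, 3.0]
grip_width: 0.0001
gripper_force: 2.7
```

apply_moves(moves=[[0,0,0,0.003,0,0,-1],[0,0,0,0.002,0,0,-1],[0,0,0,0,0,0,-1],[0,0,0,0,0,0,-1],[0,0,0,0,0,0,-1],[0,0,0,0,0,0,-1],[0,0,0,0,0,0,-1],[0,0,0,0,0,0,-1]])

```text
clock: 25.72
tcp_pos: [0.5562, 0.2643, 0.07]
orientation: [-3.141, -0.054, -0.001]
contact_force: [-0.5, 0.6, 1.1]
grip_width: -0.0002
gripper_force: 0.0
```

```bash
python3 - <<'E'
from h import *
p=place([[.018-.011,0,.07]],.5495,.2639,.0333)[0]; go(p[0],p[1],.07,.0333)
E
```

```text
clock 25.72 tcp [0.5562 0.2643 0.07  ] yaw 0.034 tilt [0.0005 0.0001] j7 -2.30 w -0.000 F [-0.5  0.6  1.1]
shift [ 0.0003  0.0002 -0.    ] turn tool z units 0.01
```

The force has dropped to zero, so the carriage has snapped ahead of the fingers. I'll nudge it to feel the stop and then back off.

apply_moves(moves=[[0,0,0,0.001,0,0,-1],[0,0,0,0.001,0,0,-1],[0,0,0,0.001,0,0,-1],[0,0,0,0.001,0,0,-1],[0,0,0,0,0,0,-1],[0,0,0,0,0,0,-1],[0,0,0,0,0,0,-1],[0,0,0,0,0,0,-1]])

```text
clock: 26.38
tcp_pos: [0.5572, 0.2644, 0.0694]
orientation: [3.14, 0.055, -0.007]
contact_force: [-8.1, -0.3, 5.5]
grip_width: 0.0
gripper_force: 4.2
```

apply_moves(moves=[[0,0,0,-0.01,0,0,-1],[0,0,0,-0.025,0,0,-1],[0,0,0,-0.03,0,0,-1],[0,0,0,-0.03,0,0,-1],[0,0,0,-0.02,0,-0.025,-1],[0,0,0,0,0,-0.035,-1],[0,0,0,0,0,-0.035,-1],[0,0,0,0,0,-0.035,-1]])

```text
clock: 27.05
tcp_pos: [0.4443, 0.2604, 0.2013]
orientation: [3.141, 0.055, 0.001]
contact_force: [1.4, 0.5, 0.3]
grip_width: -0.0002
gripper_force: 0.0
```

apply_moves(moves=[[0,0,0,0,0,-0.035,-1],[0,0,0,0,0,-0.035,-1],[0,0,0,0,0,0,-1],[0,0,0,0,0,0,-1],[0,0,0,0,0,0,-1],[0,0,0,0,0,0,-1],[0,0,0,0,0,0,-1],[0,0,0,0,0,0,-1]])

```text
clock: 27.72
tcp_pos: [0.4445, 0.2601, 0.2685]
orientation: [3.14, 0.054, -0.003]
contact_force: [0.2, -0.0, 0.3]
grip_width: 0.0002
gripper_force: 0.0
```

```bash
python3 - <<'E'
from h import *
im,cam=snap("wrist"); cv2.imwrite("raw9.png",im)
F=(.5495,.2639,.0333); old=cv2.imread("raw8.png")
go(.5,.26,.27,.0333)
h,s,v=cv2.split(cv2.cvtColor(im,cv2.COLOR_BGR2HSV))
# overlap of the colours with the predicted near outer part of the lanes, by slide value
red=((h<8)|(h>172))&(s>100)&(v>30); blu=(h>100)&(h<125)&(s>100)&(v>30)
for sl in(.110,.115,.120,.125,.128,.130,.132,.135):
    t=0
    for m,y in((red,.042),(blu,-.042)):
        P=place(box(-.040+sl-.055,-.040+sl+.0,y-.02,y+.02,.048,.048),*F)
        c=cover(P,cam); u=proj(place([[-.040+sl-.055,y,.048]],*F),cam)[0]; t+=((c>.5)&m).sum()
    print(sl,t,u.round(1))
for nm,m in(("red",red),("blue",blu)):
    for b in blob(m)[:3]:
        ys,xs=np.where(b[2]); print(nm,b[0],b[1].round(1),"rows",ys.min(),ys.max(),"cols",xs.min(),xs.max())
yb=lambda y,sl:proj(place([[-.040+sl-.056,y,.048]],*F),cam)[0].round(1)
print([ (sl,yb(.042,sl),yb(-.042,sl)) for sl in(.11,.12,.13)])
for y in(.042,-.042):
    for sl in (.12,.13): print("jaw silver/step tops",proj(place([[-.04+sl+.028,y,.06],[-.04+sl-.018,y,.082]],*F),cam).round(1).tolist())
w=fill((v>120)&(s<40)); print([ (b[0],b[1].round(1)) for b in blob(w&(np.arange(640)[None]>260)&(np.arange(640)[None]<390))[:5]])
E
```

```text
clock 27.77 tcp [0.4446 0.2602 0.2688] yaw 0.034 tilt [-0.0016 -0.0009] j7 -2.28 w 0.000 F [-0.1 -0.3  1.1]
shift [ 0.0553  0.0021 -0.0013] turn tool z units 0.01
0.11 2141 [356.4  72.1]
0.115 2480 [356.6  67.3]
0.12 2714 [356.8  62.5]
0.125 2925 [356.9  57.7]
0.128 3016 [357.   54.8]
0.13 2920 [357.1  52.9]
0.132 2802 [357.2  50.9]
0.135 2586 [357.3  48. ]
red 1862 [276.2  27.5] rows 0 56 cols 256 299
red 511 [306.2  22.9] rows 0 47 cols 301 311
red 2 [287.5  40. ] rows 40 40 cols 287 288
blue 10629 [ 40.3 158.3] rows 66 248 cols 0 98
blue 1643 [364.4  27.3] rows 0 56 cols 340 382
blue 487 [331.9  22.4] rows 0 46 cols 327 337
[(0.11, array([282.6,  72.8]), array([356.4,  73. ])), (0.12, array([282.3,  63.3]), array([356.7,  63.5])), (0.13, array([282. ,  53.6]), array([357.1,  53.8]))]
jaw silver/step tops [[278.4, -27.7], [277.0, 16.5]]
jaw silver/step tops [[278.1, -39.1], [276.7, 5.0]]
jaw silver/step tops [[361.2, -27.4], [362.4, 16.7]]
jaw silver/step tops [[361.6, -38.8], [362.8, 5.3]]
[(np.int32(3308), array([278.7, 248. ])), (np.int32(2270), array([377.7, 183.2])), (np.int32(1496), array([357.6, 136.7])), (np.int32(1035), array([318.5,  65.5])), (np.int32(967), array([318.8,  28.8]))]
```

```bash
python3 - <<'E'
from h import *
# raw8 pose: clock 22.38
c=calibration("wrist")
def camat(p,rv):
    T=np.eye(4);T[:3,:3]=Ro.from_rotvec(rv).as_matrix();T[:3,3]=p
    return (np.array([[c["fx"],0,c["cx"]],[0,c["fy"],c["cy"]],[0,0,1]]),np.array([c["k1"],0,0,0.]),T@c["mount"])
o=telemetry.get_obs()
F=(.5495,.2639,.0333); Ri=lambda g:(place([g],-0,0,0)[0])
for f,cam in(("raw8.png",camat([.4348,.2576,.2737],[3.141,.0534,0])),("raw9.png",camat(o["tcp_pos"],o["orientation"]))):
    im=cv2.imread(f);h,s,v=cv2.split(cv2.cvtColor(im,cv2.COLOR_BGR2HSV))
    for nm,m,y,cs in(("red",((h<8)|(h>172)),.042,range(268,300,4)),("blue",(h>100)&(h<125),-.042,range(344,378,4))):
        m=m&(s>100)&(v>30); e=[]
        for k in cs:
            r_=np.where(m[:200,k])[0]
            if len(r_): e.append((k,r_.max()+.5))
        g=ground(e,cam,.048)-[F[0],F[1],0]
        x=g[:,0]*np.cos(F[2])+g[:,1]*np.sin(F[2]); print(f,nm,"near edge fixture x",np.median(x).round(4))
E
```

```text
raw8.png red near edge fixture x -0.0551
raw8.png blue near edge fixture x -0.0549
raw9.png red near edge fixture x 0.0323
raw9.png blue near edge fixture x 0.0327
```

```bash
python3 -c "
from bench import order
print(order.hand_in())"
```

```text
the job is handed in; nothing more can be done
None
```

The job is handed in at about 28 s: both jaws were seen lying flat in their lanes before the push, and I read the carriage as clicked home (force dropped to zero, then a firm stop; measured slide about 127 mm of 130 mm), but I took no picture of the jaws after the push.

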